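# Light the lamp and hold its shutter open for an exposure

### The job

A picture is to be taken in the metallography lab: first turn the rotary isolator handle on top of the grey lamp supply clockwise from off fully to on, while the shutter is still shut. Then take the upright tab of the white lamp house's spring-return shutter slide, pull it out until the slide's pointer bar lines up with the two index fins beside the track, and hold it there with the gripper: the job finishes while you are still holding the slide at the mark, as it springs shut if let go. Leave the other things on the bench where they are.

Things in the scene. Friction and masses are not known exactly. Their poses are not given: they have to be found in the camera images.
- isolator_grip (a point): Black bar handle of the rotary isolator on top of the lamp supply. The point lies on the upright turning axis, at the height to grip, 95 mm above the table. The bar is 60 mm long along this point's x axis (36 mm towards -x, 24 mm towards +x), 14 mm thick along y, and spans 76 to 110 mm above the table. The axes turn with the handle.
- supply: Grey lamp supply box, fixed, 150 mm along x, 160 mm along y, flat top 64 mm above the table. Origin under its centre; the isolator axis is 30 mm towards -x. A small puck (puck_a) stands on its top, some 75 to 100 mm from the axis.
- lamphouse: White lamp house, fixed, 120 x 120 mm, top 88 mm above the table, on a dark base plate 290 x 130 mm, 12 mm high. Origin on the table under the plate; the plate spans -130 to +160 mm along x, the white housing +32 to +152 mm; the slide comes out of it towards -x.
- isolator (a joint): Angle of the isolator handle in rad: 0 is off, 1.047 (60 degrees) is on, growing clockwise seen from above. End stops at both; it turns stiffly (0.12 N m friction) and stays where it is left, so it must be turned right up to the on stop.
- slide_tab (a point): Centre of the upright black tab at the outer end of the shutter slide: 12 mm thick along this point's x, 36 mm wide along y, from 23 to 69 mm above the table; this point is 50 mm up. It pulls out along its own -x axis, away from the white housing, whose face is 77 mm behind it when shut. The slide bar, 30 mm wide, top 23 mm up, runs from the tab back into the housing.
- slide_pointer (a point): Middle of the pointer: a thin steel cross bar on the slide, 4 mm along x and 76 mm along y, 25 mm above the table, directly below the tab's centre. It moves with the slide; same axes as slide_tab.
- slide (a joint): How far the shutter slide is pulled out, in m: 0 is shut, 0.075 the end stop. A spring of 110 N/m pulls it shut with about 4 N at 0 and 10 N at 0.055, and there is no catch: it shuts if let go.
- index_mark (a point): The mark: midpoint between two upright steel fins, one on either side of the slide's track (each 5 mm thick along x, 18 mm along y, centred 52 mm to the side, tops 25 mm above the table), fixed to the base plate, 28 to 55 mm out from the shut pointer. Its x axis runs along the track; the pointer is at the mark when in line with both fins.
- puck_a: Bystander: mounted specimen, black disc 30 mm across, 20 mm high, on top of the lamp supply. Origin under its centre.
- puck_b: Bystander: mounted specimen, black disc 38 mm across, 22 mm high, on the table near the robot. Origin under its centre.
- objective: Bystander: steel microscope objective standing on end, 32 mm across, 40 mm high. Origin under its centre.
- screwdriver: Bystander: screwdriver 160 mm long lying along its x axis.
- slidebox: Bystander: open grey box with compartments, 110 x 80 x 35 mm. Origin under its centre.
- dish: Bystander: shallow glass dish, 90 mm across, 16 mm high. Origin under its centre.
- bottle: Bystander: amber bottle, 48 mm across, 100 mm high. Origin under its centre.
Things that resemble listed ones, but are neither listed nor needed, are in the scene too. There is more than one size of the supply; the one meant has the size given above.

How it is judged (in metres and radians):
On the way, in this order (a step that is already met when the one before it is completed fails the run):
1. the isolator is turned on while the shutter is still shut (value of joint isolator above 0.9 rad and value of joint slide below 0.008 m), for 0.2 s.
2. the slide's pointer is at the index mark, held by the fingers (x of slide_pointer in the frame of index_mark between -0.005 and 0.005 m and contact force between the fingers and slide above 2 N), for 0.3 s.
At the end, for the whole second after the job is handed in: The isolator is on (beyond 0.9 rad) and the fingers hold the shutter slide still (over 2 N between fingers and slide, slower than 10 mm/s) with its pointer within 5 mm of the index mark along the track (all of step 2 and value of joint isolator above 0.9 rad and velocity of joint slide between -0.01 and 0.01 m/s); the arm keeps its last pose, push and grip.
It fails at once if a bystander is moved by more than 20 mm (distance of any of puck_a, puck_b, objective, screwdriver, slidebox, dish, bottle from where it was at the start of the episode above 0.02 m).
It also fails if it takes over 45 s, if anything falls off the work surface, if the arm or the gripper's body presses on something with over 40 N, if the wrist force passes 120 N, or if a joint passes its speed limit or range.

### The arm

A 7-joint arm with a two-finger parallel gripper is mounted at the origin on the work surface. World frame = base frame: x ahead of the robot, y to its left, z up, the work surface at z = 0. Lengths are in m, angles in degrees, forces in N, time in s.
With the tool pointing down it reaches from about 0.425 to 0.825 m from the base axis. Payload 3.6 kg.
Tool frame: the origin (TCP) lies between the finger pads; the fingertips stand 22 mm ahead of it and the grasp point (between the pads) lies 3 mm ahead of it (robot.nose_length is the z of the fingertips in the tool frame, in m); z points along the fingers, y is the line along which they close (so a half turn about z gives the same grasp; the last joint's range is limited). The gripper opens to 93 mm and grips with 3 to 60 N. Pads are 15 mm wide; open, the fingers measure 128 mm over their backs; the gripper's body (75 mm by 188 mm) begins 65 mm behind the grasp point.
Start: joints at [62.538, 35.231, -0.722, 81.555, 0.464, 63.22, -2.315], TCP at [0.284, -0.584, 0.241] pointing down, gripper open.
Joint ranges: [-178.69, 178.69], [-17.37, 117.87], [-77.05, 75.6], [15.02, 138.74], [-78.02, 258.01], [0.78, 113.62], [-162.83, 162.83]. Speed limits (degrees/s): [159.86, 159.86, 180, 180, 180, 180, 180].

### API

Orientations are given as a 3x3 rotation matrix whose columns are the frame's x, y, z axes.
In Python, from workcell import robot gives the robot as it stands. The module is installed in compiled form; this text tells all that it offers.
- The arm moves only by the tool step_arm, never from a script. Its arguments are lists of equal length, an entry for each row: "travel": the shift along the tool's x, y, z in m, a list of three; "delta_rot": the turn, a rotation vector about the tool's x, y, z in rad, a list of three; "fingers": the opening, from 0 (shut) to 1 (fully open). In form: {"travel": [[x, y, z], ...], "delta_rot": [[wx, wy, wz], ...], "fingers": [fingers, ...]}. A call has exactly 8 rows; each row shifts and turns the commanded pose from where the row before left it, along the tool's axes as they then stand; what a row does not reach is not made up. A row lasts 1/10 s, in which the tool goes at most 50 mm and 8.59 degrees, less where a joint would pass 70% of its speed; a pose out of reach is approached as far as the arm can. A call with a gripper value outside its range is refused whole. The fingers move at their own pace and stop on an object; "force" is the grip in N (left out, the last holds). Time passes only in rows, so rows that do not move let the fingers close, or fill a call up. It gives the time, the measured TCP pose, the force, the opening and the grip force at its end, in the units of the state.
- robot.read_state(): the state, without advancing time (a new reading comes with each control period).
- robot.read_camera(name): name is "side" or "top" or "wrist"; returns the picture (420x560x3 uint8, red, green, blue); there is no depth.
- robot.camera_model(name): a dict with "camera_matrix" (3x3 intrinsics, pixels), "rvec" (rotation vector, rad) and "tvec" (3), from world to camera coordinates, as OpenCV has them; the wrist camera has in their place "tool_from_camera" (4x4, takes a point from camera to tool coordinates, whose origin is the TCP and whose axes are the flange's). Camera axes: x right, y down, z forward; pixel columns grow to the right and rows downward; lengths in m; the calibration is good to about 2 mm. A picture is of the moment at which its call begins: read the wrist's pose just before it. camera_model takes no time and is no camera call.
- robot.finish_job(): hands the job in; it is judged then, once.
The state is a dict: "t": time; "joint_pos": joint angles; "joint_vel": joint speeds; "tau": joint torques, N m; "eef_pos": TCP position; "orientation": TCP orientation; "ft_force": force on the tool from outside, world axes, zero at the start; "ft_torque": the same for the moment, N m; "grip_width": opening from 0.0 (shut) to 1.0 (fully open); "gripper_force": force on a finger pad.
Only numpy, scipy, OpenCV 4.12 (cv2) and the standard library are available. Lean on these libraries where they do the work, as an engineer would, in place of code of your own. Each camera call takes 0.05 s, during which the arm holds its last target. There are 200 camera calls.

## Working session

There is one attempt and no reset: what is moved stays moved. The work goes in short steps, Python scripts to look and compute and a tool call to move; the robot and the scene stay as the last step left them, time stands still between calls to the robot, and variables do not carry over. Pictures are saved under pics/ and viewed, at most 10 in all, crops included, and the job is handed in when it is done.

Besides the shell and the picture viewer there is one more tool, called by a JSON object that holds its "api" and its "payload", one argument or row to a line. step_arm: Moves the arm, as the interface text tells. Its arguments: {"type":"object","properties":{"travel":{"type":"array"},"delta_rot":{"type":"array"},"fingers":{"type":"array"},"force":{"type":"number"}},"required":["travel","delta_rot","fingers"]}

```bash
mkdir -p pics
python3 - <<'E'
from workcell import robot
import cv2,numpy as np
s=robot.read_state();print({k:np.round(v,3).tolist() for k,v in s.items()}, robot.nose_length)
for n in("top","side"):
    cv2.imwrite(f"pics/{n}0.png",robot.read_camera(n)[:,:,::-1])
    m=robot.camera_model(n);print(n,{k:np.round(v,3).tolist() for k,v in m.items()})
print(robot.camera_model("wrist"))
E
```

```text
{'t': 0.0, 'joint_pos': [62.538, 35.289, -0.721, 81.639, 0.465, 63.22, -2.314], 'joint_vel': [-0.079, -0.067, -0.033, -0.021, 0.107, -0.061, 0.002], 'tau': [0.001, -45.894, 0.209, -16.574, -0.061, 0.02, 0.0], 'eef_pos': [0.284, -0.584, 0.239], 'orientation': [[0.899, 0.438, -0.001], [0.438, -0.899, 0.002], [-0.0, -0.003, -1.0]], 'ft_force': [-0.575, -0.195, -0.941], 'ft_torque': [0.028, 0.016, -0.092], 'gripper_force': 0.0, 'grip_width': 0.999} 0.022
top {'camera_matrix': [[458.99, 0.0, 275.921], [0.0, 458.99, 209.973], [0.0, 0.0, 1.0]], 'rvec': [2.154, -2.216, 0.06], 'tvec': [0.009, 0.496, 1.392]}
side {'camera_matrix': [[523.087, 0.0, 286.932], [0.0, 523.087, 212.898], [0.0, 0.0, 1.0]], 'rvec': [2.263, -0.563, 0.245], 'tvec': [-0.426, 0.202, 1.51]}
{'camera_matrix': array([[309.89592324,   0.        , 279.31287337],
       [  0.        , 309.89592324, 211.36221392],
       [  0.        ,   0.        ,   1.        ]]), 'tool_from_camera': array([[-1.14940571e-03, -9.65154559e-01, -2.61677962e-01,
         7.30866440e-02],
       [ 9.99999339e-01, -1.11072411e-03, -2.95724226e-04,
        -1.89403752e-04],
       [-5.23243629e-06, -2.61678129e-01,  9.65155198e-01,
        -1.44020521e-01],
       [ 0.00000000e+00,  0.00000000e+00,  0.00000000e+00,
         1.00000000e+00]])}
```

View pics/top0.png

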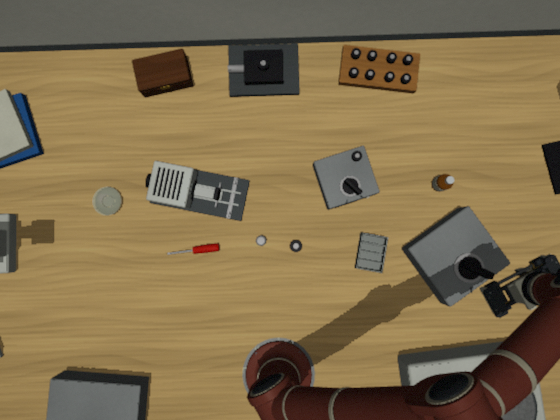

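View pics/side0.png

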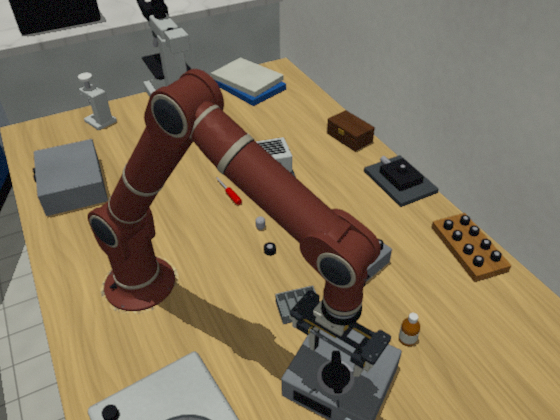

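The top view shows two candidates for the supply: a small box at (346,178) with a black puck on it at (357,156), and a large box at (457,255). The white lamp house is at (198,190), with its slide pointing right. Next I'll enlarge crops to compare the box sizes.

```bash
cat > h.py <<'E'
import numpy as np,cv2
from workcell import robot
def ray(n,uv,z,pose=None):
    """pixel -> world point at height z"""
    m=robot.camera_model(n);K=m["camera_matrix"]
    if n=="wrist":
        T=np.eye(4);T[:3,:3]=pose["orientation"];T[:3,3]=pose["eef_pos"];T=T@m["tool_from_camera"];R=T[:3,:3];c=T[:3,3]
    else:
        R=cv2.Rodrigues(np.array(m["rvec"]))[0].T;c=-R@np.array(m["tvec"]).ravel()
    d=R@np.linalg.inv(K)@np.array([uv[0],uv[1],1.]);return c+d*(z-c[2])/d[2]
E
python3 - <<'E'
from h import *
im=cv2.imread("pics/top0.png")
a=cv2.resize(im[140:215,305:405],None,fx=4,fy=4,interpolation=cv2.INTER_CUBIC)
b=cv2.resize(im[200:310,400:510],None,fx=3,fy=3,interpolation=cv2.INTER_CUBIC)[:300,:]
c=cv2.resize(im[150:230,140:260],None,fx=5,fy=5,interpolation=cv2.INTER_CUBIC)
w=np.zeros((600,800,3),np.uint8)
w[:300,:400]=a; w[:300,400:730]=b
cc=cv2.resize(c,(450,300)); w[300:,:450]=cc
cv2.imwrite("pics/crop.png",w)
for box in ([(314,163),(367,147),(379,188),(333,208)],[(404,256),(466,207),(509,255),(446,303)]):
    for z in(.064,.1):
        p=[ray("top",q,z)[:2] for q in box];print(z,np.round(p,3).tolist(),[round(float(np.linalg.norm(p[i]-p[i-1])),3) for i in range(4)])
E
```

```text
0.064 [[0.63, -0.123], [0.673, -0.282], [0.549, -0.313], [0.494, -0.174]] [0.145, 0.165, 0.128, 0.149]
0.1 [[0.624, -0.12], [0.666, -0.275], [0.545, -0.305], [0.491, -0.17]] [0.142, 0.161, 0.124, 0.145]
0.064 [[0.347, -0.377], [0.485, -0.566], [0.341, -0.684], [0.207, -0.493]] [0.181, 0.234, 0.186, 0.233]
0.1 [[0.348, -0.368], [0.483, -0.552], [0.343, -0.666], [0.212, -0.481]] [0.177, 0.228, 0.181, 0.227]
```

View pics/crop.png

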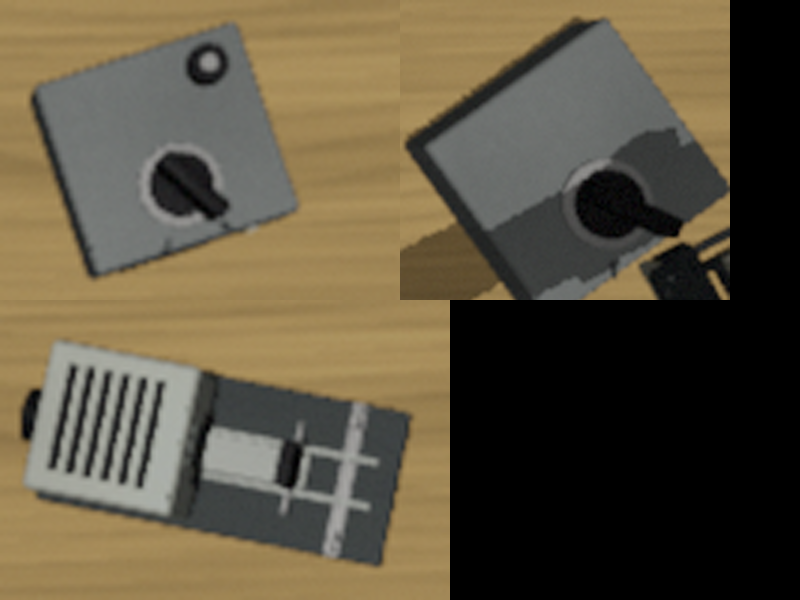

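Of the two boxes, the small one measures about 150 x 160 mm and carries the puck, so it is the listed supply. The large one at (457,255) measures about 230 x 180 mm and is a decoy. The crop confirms this: the small box's axis is at image (349.5,186), and the bar's long end points to the lower right. I'll move the wrist camera over it next.

Run:
```python
from h import *
a=ray("top",(349.5,185.75),.1);print(a)
l=lambda x,y:(140+x*120/450,150+(y-300)*80/300)
for n,p,z in [("tab",l(290,463),.069),("ptrA",l(300,425),.025),("ptrB",l(285,512),.025),("finA",l(358,412),.025),("finB",l(333,548),.025)]:print(n,ray("top",p,z))
for q,r in(((305+160/4,140+160/4),(305+225/4,140+212/4)),):print(ray("top",q,.11),ray("top",r,.11))
s=robot.read_state();R=np.array(s["orientation"]);print(R.T@(np.array([a[0],a[1],.26])-s["eef_pos"]))
```

```text
[ 0.55437308 -0.22004222  0.1       ]
tab [0.54618815 0.16661719 0.069     ]
ptrA [0.58164693 0.1637782  0.025     ]
ptrB [0.5108077  0.17742786 0.025     ]
finA [0.59094615 0.11616864 0.025     ]
finB [0.4803765  0.13896492 0.025     ]
[ 0.57019863 -0.20624149  0.11      ] [ 0.53143253 -0.25127736  0.11      ]
[ 0.40227036 -0.20896988 -0.01991243]
```

{"api": "step_arm", "payload": {
  "travel": [
    [0.04, -0.021, -0.003],
    [0.04, -0.021, -0.003],
    [0.04, -0.021, -0.003],
    [0.04, -0.021, -0.003],
    [0.04, -0.021, -0.003],
    [0.04, -0.021, -0.003],
    [0.04, -0.021, -0.002],
    [0.04, -0.021, 0]
  ],
  "delta_rot": [
    [0, 0, 0],
    [0, 0, 0],
    [0, 0, 0],
    [0, 0, 0],
    [0, 0, 0],
    [0, 0, 0],
    [0, 0, 0],
    [0, 0, 0]
  ],
  "fingers": [0.45, 0.45, 0.45, 0.45, 0.45, 0.45, 0.45, 0.45],
  "force": 60
}}

```text
t: 0.9
eef_pos: [0.4994, -0.2918, 0.2607]
orientation: [[0.899, 0.437, -0.0], [0.437, -0.899, 0.0], [-0.0, -0.0, -1.0]]
ft_force: [0.1, 1.0, -0.2]
grip_width: 0.455
gripper_force: 0.0
```

{"api": "step_arm", "payload": {
  "travel": [
    [0.04, -0.02, 0],
    [0.04, -0.02, 0],
    [0, 0, 0],
    [0, 0, 0],
    [0, 0, 0],
    [0, 0, 0],
    [0, 0, 0],
    [0, 0, 0]
  ],
  "delta_rot": [
    [0, 0, 0],
    [0, 0, 0],
    [0, 0, -0.11],
    [0, 0, -0.11],
    [0, 0, -0.11],
    [0, 0, -0.11],
    [0, 0, 0],
    [0, 0, 0]
  ],
  "fingers": [0.45, 0.45, 0.45, 0.45, 0.45, 0.45, 0.45, 0.45]
}}

```text
t: 1.7
eef_pos: [0.5528, -0.2225, 0.2603]
orientation: [[0.629, 0.777, -0.001], [0.777, -0.629, 0.0], [-0.0, -0.001, -1.0]]
ft_force: [-0.1, -0.2, -0.1]
grip_width: 0.451
gripper_force: 0.0
```

Run:
```python
from h import *
s=robot.read_state();w=robot.read_camera("wrist")
import pickle;pickle.dump(s,open("s1.pkl","wb"))
print(s["t"],np.round(s["eef_pos"],4),np.round(s["orientation"],3).tolist(),s["joint_pos"],s["ft_force"])
cv2.imwrite("pics/w1.png",w[:,:,::-1])
```

```text
1.7 [ 0.5528 -0.2225  0.2603] [[0.629, 0.777, -0.001], [0.777, -0.629, 0.0], [-0.0, -0.001, -1.0]] [ 25.81095195  29.5729204   -9.60306648  89.17861636   5.3491646
  61.74597292 -24.09164915] [-0.09374109 -0.19750426 -0.13502487]
```

View pics/w1.png

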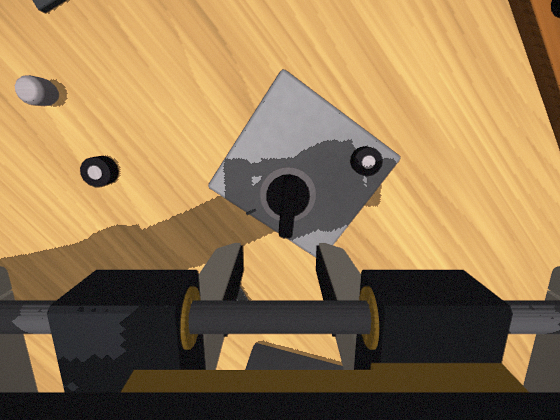

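The wrist view shows the bar running almost vertically. Its long end is at (286,237), and the axis ring is centred near (288,194) on the box top. The puck is at (367,160), well clear.

Run:
```python
from h import *
import pickle
s=pickle.load(open("s1.pkl","rb"));im=cv2.imread("pics/w1.png")
ring=[ray("wrist",p,.066,s) for p in((260,194),(316,194),(288,166))];print(np.round(ring,4),"mid",(ring[0]+ring[1])/2)
g=im.max(2)
for r in range(168,244,6):
    row=np.where(g[r,255:325]<28)[0]+255; print(r,row.min() if len(row) else 0,row.max() if len(row) else 0,len(row))
cv2.imwrite("pics/w1c.png",cv2.resize(cv2.convertScaleAbs(im[150:250,230:350],alpha=3,beta=10),None,fx=6,fy=6))
for p in((286.5,237),(286.5,220)):print(ray("wrist",p,.11,s))
```

```text
[[ 0.5369 -0.2078  0.066 ]
 [ 0.5853 -0.2471  0.066 ]
 [ 0.5805 -0.2031  0.066 ]] mid [ 0.56109022 -0.22741334  0.066     ]
168 0 0 0
174 0 0 0
180 274 302 28
186 269 305 35
192 267 307 37
198 267 307 40
204 269 306 36
210 273 302 29
216 280 293 14
222 279 292 14
228 279 291 13
234 279 291 13
240 0 0 0
[ 0.53724524 -0.25294115  0.11      ]
[ 0.54841887 -0.23899803  0.11      ]
```

View pics/w1c.png

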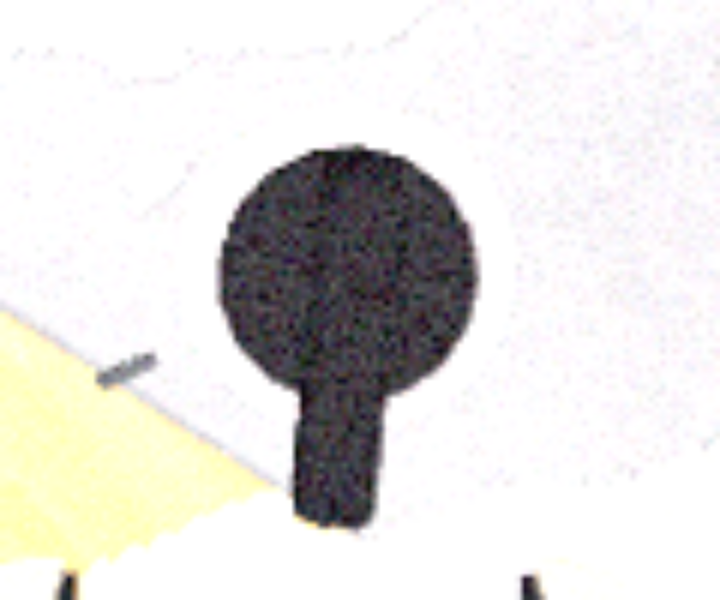

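Run:
```python
from h import *
import pickle
s=pickle.load(open("s1.pkl","rb"))
L=ray("wrist",(285.5,237.5),.11,s)
M=ray("wrist",(288.7,193),.11,s); u=M-L;u/=np.linalg.norm(u);print("x dir",u,np.degrees(np.arctan2(u[1],u[0])),"axis from end",L+.036*u)
print("disc",ray("wrist",(287.3,194.5),.076,s),ray("wrist",(287.3,194.5),.07,s))
R=s["orientation"];print("tool x ang",np.degrees(np.arctan2(R[1][0],R[0][0])))
for a in(L+.036*u,ray("wrist",(287.3,194.5),.076,s)):
    d=a-s["eef_pos"];print(np.array(R).T@d)
```

```text
x dir [0.67734772 0.73566301 0.        ] 47.36326958779313 axis from end [ 0.56051385 -0.22623932  0.11      ]
disc [ 0.56127453 -0.22554218  0.076     ] [ 0.56058761 -0.22663683  0.07      ]
tool x ang 51.01028751919999
[0.00194896 0.00849692 0.15029563]
[0.00297292 0.00867824 0.18429538]
```

{"api": "step_arm", "payload": {
  "travel": [
    [0.0025, 0.0085, 0],
    [0, 0, 0.04],
    [0, 0, 0.04],
    [0, 0, 0.04],
    [0, 0, 0.02],
    [0, 0, 0.019],
    [0, 0, 0],
    [0, 0, 0]
  ],
  "delta_rot": [
    [0, 0, 0],
    [0, 0, 0.064],
    [0, 0, 0],
    [0, 0, 0],
    [0, 0, 0],
    [0, 0, 0],
    [0, 0, 0],
    [0, 0, 0]
  ],
  "fingers": [0.45, 0.45, 0.45, 0.45, 0.45, 0.45, 0.45, 0.3]
}}

```text
t: 2.55
eef_pos: [0.5618, -0.2259, 0.1014]
orientation: [[0.676, 0.737, -0.0], [0.737, -0.676, -0.0], [-0.0, -0.0, -1.0]]
ft_force: [0.1, -0.3, 0.7]
grip_width: 0.403
gripper_force: 0.0
```

{"api": "step_arm", "payload": {
  "travel": [
    [0, 0, 0],
    [0, 0, 0],
    [0, 0, 0],
    [0, 0, 0],
    [0, 0, 0],
    [0, 0, 0],
    [0, 0, 0],
    [0, 0, 0]
  ],
  "delta_rot": [
    [0, 0, 0],
    [0, 0, 0],
    [0, 0, 0],
    [0, 0, 0],
    [0, 0, 0],
    [0, 0, 0],
    [0, 0, 0],
    [0, 0, 0]
  ],
  "fingers": [0, 0, 0, 0, 0, 0, 0, 0]
}}

```text
t: 3.35
eef_pos: [0.5616, -0.226, 0.1021]
orientation: [[0.676, 0.737, 0.001], [0.737, -0.676, -0.0], [0.0, 0.001, -1.0]]
ft_force: [1.5, -0.8, 2.8]
grip_width: 0.143
gripper_force: 59.8
```

{"api": "step_arm", "payload": {
  "travel": [
    [0, 0, 0],
    [0, 0, 0],
    [0, 0, 0],
    [0, 0, 0],
    [0, 0, 0],
    [0, 0, 0],
    [0, 0, 0],
    [0, 0, 0]
  ],
  "delta_rot": [
    [0, 0, 0.12],
    [0, 0, 0.12],
    [0, 0, 0.12],
    [0, 0, 0.12],
    [0, 0, 0.12],
    [0, 0, 0.12],
    [0, 0, 0.12],
    [0, 0, 0.12]
  ],
  "fingers": [0, 0, 0, 0, 0, 0, 0, 0]
}}

```text
t: 4.15
eef_pos: [0.5623, -0.2282, 0.1021]
orientation: [[0.991, -0.135, 0.003], [-0.135, -0.991, -0.004], [0.004, 0.004, -1.0]]
ft_force: [2.9, -4.0, 0.6]
grip_width: 0.147
gripper_force: 59.9
```

{"api": "step_arm", "payload": {
  "travel": [
    [0, 0, 0],
    [0, 0, 0],
    [0, 0, 0],
    [0, 0, 0],
    [0, 0, 0],
    [0, 0, 0],
    [0, 0, 0],
    [0, 0, 0]
  ],
  "delta_rot": [
    [0, 0, 0.06],
    [0, 0, 0.05],
    [0, 0, 0.03],
    [0, 0, 0],
    [0, 0, 0],
    [0, 0, 0],
    [0, 0, 0],
    [0, 0, 0]
  ],
  "fingers": [0, 0, 0, 0, 0, 0, 0, 0]
}}

```text
t: 4.95
eef_pos: [0.5622, -0.2284, 0.1021]
orientation: [[0.965, -0.263, 0.003], [-0.263, -0.965, -0.005], [0.004, 0.005, -1.0]]
ft_force: [2.1, -4.6, 0.7]
grip_width: 0.146
gripper_force: 60.7
```

Run:
```python
from h import *
s=robot.read_state();R=s["orientation"]
print(s["t"],s["eef_pos"],"ang",np.degrees(np.arctan2(R[1][0],R[0][0])),s["ft_torque"],s["ft_force"],s["grip_width"])
```

```text
4.95 [ 0.56223131 -0.22843237  0.10211439] ang -15.234260593538318 [-0.90887184 -0.3963279   0.98288408] [ 2.14296836 -4.6483647   0.67396706] 0.14610309363071858
```

The handle turned 62.7° and now presses on the on stop with about 1 N m. I'll release it, lift and go to the lamp house.

{"api": "step_arm", "payload": {
  "travel": [
    [0, 0, 0],
    [0, 0, 0],
    [0, 0, 0],
    [0, 0, 0],
    [0, 0, -0.02],
    [0, 0, -0.04],
    [0, 0, -0.04],
    [0, 0, -0.04]
  ],
  "delta_rot": [
    [0, 0, 0],
    [0, 0, 0],
    [0, 0, 0],
    [0, 0, 0],
    [0, 0, 0],
    [0, 0, 0],
    [0, 0, 0],
    [0, 0, 0]
  ],
  "fingers": [0.5, 0.5, 0.5, 0.5, 0.5, 0.5, 0.5, 0.5]
}}

```text
t: 5.75
eef_pos: [0.5608, -0.2252, 0.2428]
orientation: [[0.964, -0.268, -0.001], [-0.268, -0.964, 0.001], [-0.001, -0.001, -1.0]]
ft_force: [1.5, -0.5, 0.2]
grip_width: 0.498
gripper_force: 0.0
```

{"api": "step_arm", "payload": {
  "travel": [
    [-0.013, -0.04, 0],
    [-0.013, -0.04, 0],
    [-0.013, -0.04, 0],
    [-0.013, -0.04, 0],
    [-0.013, -0.04, 0],
    [-0.013, -0.04, 0],
    [-0.013, -0.04, 0],
    [-0.013, -0.04, 0]
  ],
  "delta_rot": [
    [0, 0, 0],
    [0, 0, 0],
    [0, 0, 0],
    [0, 0, 0],
    [0, 0, 0],
    [0, 0, 0],
    [0, 0, 0],
    [0, 0, 0]
  ],
  "fingers": [0.5, 0.5, 0.5, 0.5, 0.5, 0.5, 0.5, 0.5]
}}

```text
t: 6.55
eef_pos: [0.546, 0.1123, 0.2417]
orientation: [[0.964, -0.268, -0.001], [-0.268, -0.964, 0.0], [-0.001, -0.0, -1.0]]
ft_force: [0.6, 0.3, 0.4]
grip_width: 0.495
gripper_force: 0.0
```

{"api": "step_arm", "payload": {
  "travel": [
    [-0.012, -0.04, 0],
    [0, 0, 0],
    [0, 0, 0],
    [0, 0, 0],
    [0, 0, 0],
    [0, 0, 0],
    [0, 0, 0],
    [0, 0, 0]
  ],
  "delta_rot": [
    [0, 0, 0],
    [0, 0, -0.07],
    [0, 0, 0],
    [0, 0, 0],
    [0, 0, 0],
    [0, 0, 0],
    [0, 0, 0],
    [0, 0, 0]
  ],
  "fingers": [0.5, 0.5, 0.5, 0.5, 0.5, 0.5, 0.5, 0.5]
}}

```text
t: 7.35
eef_pos: [0.546, 0.1517, 0.2417]
orientation: [[0.98, -0.201, 0.0], [-0.201, -0.98, 0.0], [0.0, -0.0, -1.0]]
ft_force: [0.5, -0.6, 0.2]
grip_width: 0.499
gripper_force: 0.0
```

Run:
```python
from h import *
s=robot.read_state();w=robot.read_camera("wrist");t=robot.read_camera("top")[:,:,::-1]
import pickle;pickle.dump(s,open("s2.pkl","wb"))
print(s["t"],np.round(s["eef_pos"],4),np.round(s["orientation"],3).tolist(),s["joint_pos"],s["ft_force"])
w=np.ascontiguousarray(w[:,:,::-1]);cv2.imwrite("pics/w2raw.png",w)
o=np.zeros((600,800,3),np.uint8);o[:420,:560]=w
o[420:,:240]=cv2.resize(t[140:215,305:405],(240,180),interpolation=cv2.INTER_CUBIC)
cv2.imwrite("pics/w2.png",o)
```

```text
7.35 [0.546  0.1517 0.2417] [[0.98, -0.201, 0.0], [-0.201, -0.98, 0.0], [0.0, -0.0, -1.0]] [ -24.38201506   27.88116745   10.20114082   95.92747306   -5.68905402
   56.69351091 -113.7967128 ] [ 0.48743299 -0.60956522  0.18151372]
```

View pics/w2.png

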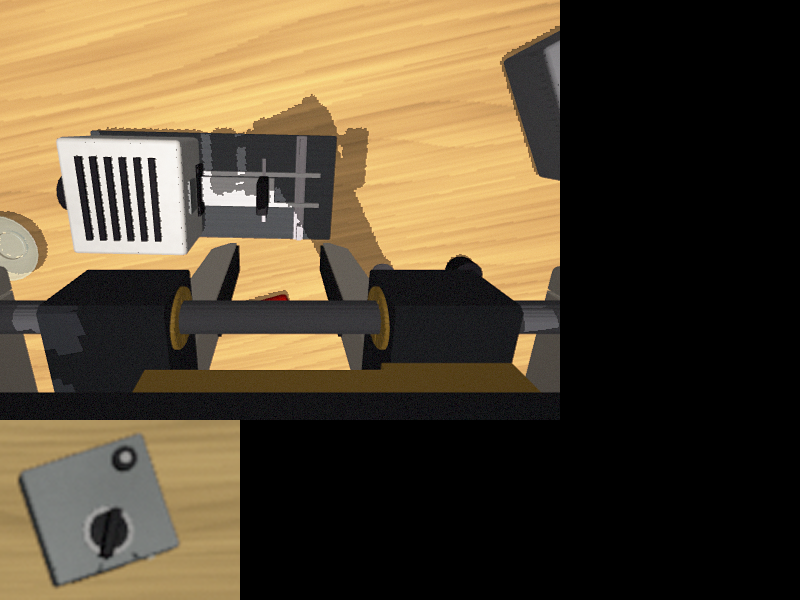

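The inset shows the handle turned to on, with its long end now at bottom-left. In the wrist view the tab is at (262,195), the pointer runs from about (264,160) to (264,220), and a light strip sits at x≈300. I'll enlarge this area to find the fins.

Run:
```python
from h import *
im=cv2.imread("pics/w2raw.png")
c=im[120:250,190:350].astype(float);c=255*(c/255)**.55
cv2.imwrite("pics/w2c.png",cv2.resize(c.astype(np.uint8),(738,600),interpolation=cv2.INTER_CUBIC))
```

```text
(no output)
```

View pics/w2c.png

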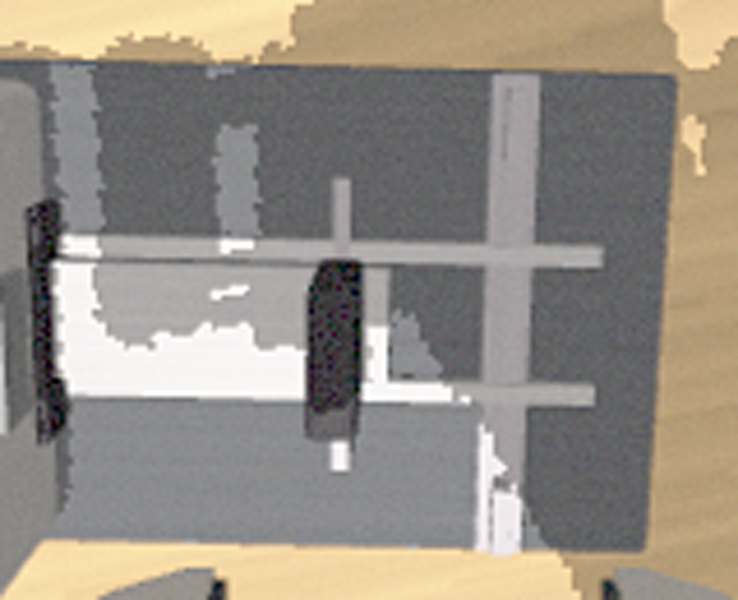

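Run:
```python
from h import *
import pickle
s=pickle.load(open("s2.pkl","rb"));R=np.array(s["orientation"]);p0=s["eef_pos"]
k=738/160;px=lambda x,y:(190+(x+.5)/k-.5,120+(y+.5)/(600/130)-.5)
f=lambda n,x,y,z:(lambda t:print(n,np.round(t,4)))(R.T@(ray("wrist",px(x,y),z,s)-p0)) 
f("ptrTop",341.5,180,.025);f("ptrBot",340,470,.025)
f("finTop",521,124,.025);f("finBot",504,522,.025)
f("stripTop",515,75,.012);f("stripBot",499,550,.012)
f("tabTL",319,262,.069);f("tabTR",361,262,.069);f("tabBL",305,418,.069);f("tabBR",357,415,.069);f("tabBL0",305,438,.069);f("tabBR0",355,440,.069)
f("plateTR",678,75,.012);f("plateBR",643,552,.012);f("railTop",603,257,.02);f("railBot",595,394,.02)
# columns profiles across the fins (enhanced)
im=cv2.imread("pics/w2raw.png").max(2)
for r in (142,147,152,228,232,236):print(r,im[r,290:310].tolist())
```

```text
ptrTop [ 0.038  -0.0187  0.2167]
ptrBot [-0.0377 -0.0202  0.2167]
finTop [0.0517 0.0259 0.2167]
finBot [-0.0522  0.0233  0.2167]
stripTop [0.0632 0.0251 0.2297]
stripBot [-0.0649  0.0229  0.2297]
tabTL [ 0.0242 -0.0217  0.1727]
tabTR [ 0.0242 -0.0124  0.1727]
tabBL [-0.0117 -0.0256  0.1727]
tabBR [-0.011  -0.0137  0.1727]
tabBL0 [-0.0165 -0.0257  0.1727]
tabBR0 [-0.017  -0.0142  0.1727]
plateTR [0.0631 0.0665 0.2297]
plateBR [-0.0655  0.0629  0.2297]
railTop [0.0179 0.048  0.2217]
railBot [-0.0183  0.0471  0.2217]
142 [44, 49, 48, 49, 46, 44, 73, 114, 115, 104, 107, 114, 116, 119, 111, 112, 112, 46, 49, 53]
147 [49, 52, 48, 46, 45, 53, 86, 117, 108, 85, 106, 118, 116, 118, 115, 115, 91, 45, 54, 53]
152 [48, 48, 53, 51, 51, 55, 89, 119, 110, 93, 117, 117, 118, 118, 111, 110, 74, 48, 47, 48]
228 [88, 82, 80, 137, 245, 225, 114, 234, 230, 230, 233, 235, 232, 87, 42, 40, 47, 47, 45, 48]
232 [95, 91, 109, 186, 238, 220, 129, 233, 228, 227, 227, 230, 227, 75, 88, 46, 41, 51, 49, 52]
236 [85, 85, 97, 167, 236, 220, 138, 232, 226, 225, 209, 229, 222, 75, 91, 87, 87, 50, 45, 50]
```

All the checks agree: the fins measure 104 mm apart and the pointer 76 mm long. The pull is 44 mm along the track, which is turned 0.025 rad from the tool y axis. I'll go down onto the tab.

{"api": "step_arm", "payload": {
  "travel": [
    [0, -0.0195, 0],
    [0, 0, 0.04],
    [0, 0, 0.04],
    [0, 0, 0.04],
    [0, 0, 0.04],
    [0, 0, 0.017],
    [0, 0, 0.01],
    [0, 0, 0]
  ],
  "delta_rot": [
    [0, 0, 0],
    [0, 0, 0.025],
    [0, 0, 0],
    [0, 0, 0],
    [0, 0, 0],
    [0, 0, 0],
    [0, 0, 0],
    [0, 0, 0]
  ],
  "fingers": [0.5, 0.5, 0.5, 0.5, 0.5, 0.5, 0.5, 0.5],
  "force": 50
}}

```text
t: 8.25
eef_pos: [0.5494, 0.1711, 0.0537]
orientation: [[0.975, -0.224, -0.002], [-0.224, -0.975, -0.001], [-0.002, 0.001, -1.0]]
ft_force: [-0.0, -0.3, 1.0]
grip_width: 0.5
gripper_force: 0.0
```

{"api": "step_arm", "payload": {
  "travel": [
    [0, 0, 0],
    [0, 0, 0],
    [0, 0, 0],
    [0, 0, 0],
    [0, 0, 0],
    [0, 0, 0],
    [0, 0, 0],
    [0, 0, 0]
  ],
  "delta_rot": [
    [0, 0, 0],
    [0, 0, 0],
    [0, 0, 0],
    [0, 0, 0],
    [0, 0, 0],
    [0, 0, 0],
    [0, 0, 0],
    [0, 0, 0]
  ],
  "fingers": [0.4, 0.3, 0.2, 0, 0, 0, 0, 0]
}}

```text
t: 9.05
eef_pos: [0.5499, 0.1702, 0.0552]
orientation: [[0.974, -0.225, 0.0], [-0.225, -0.974, -0.001], [0.0, 0.001, -1.0]]
ft_force: [-1.6, -3.1, 5.4]
grip_width: 0.125
gripper_force: 50.0
```

{"api": "step_arm", "payload": {
  "travel": [
    [0, 0.006, 0],
    [0, 0.006, 0],
    [0, 0.006, 0],
    [0, 0.006, 0],
    [0, 0.006, 0],
    [0, 0.006, 0],
    [0, 0.005, 0],
    [0, 0.003, 0]
  ],
  "delta_rot": [
    [0, 0, 0],
    [0, 0, 0],
    [0, 0, 0],
    [0, 0, 0],
    [0, 0, 0],
    [0, 0, 0],
    [0, 0, 0],
    [0, 0, 0]
  ],
  "fingers": [0, 0, 0, 0, 0, 0, 0, 0]
}}

```text
t: 9.85
eef_pos: [0.5413, 0.1329, 0.0553]
orientation: [[0.975, -0.221, 0.004], [-0.221, -0.975, 0.006], [0.002, -0.007, -1.0]]
ft_force: [1.5, 9.1, 2.4]
grip_width: 0.13
gripper_force: 50.0
```

Run:
```python
from h import *
import pickle
s=robot.read_state();w=robot.read_camera("wrist");t=robot.read_camera("top")
pickle.dump(s,open("s3.pkl","wb"))
d=np.array(s["eef_pos"])-[.5499,.1702,.0552];R=np.array(s["orientation"])
print(s["t"],s["eef_pos"],"moved",R.T@d,s["ft_force"],s["grip_width"])
s2=pickle.load(open("s2.pkl","rb"));R2=np.array(s2["orientation"]);p2=np.array(s2["eef_pos"])
F=p2+R2@[0,.0246,.2167];P=p2+R2@[0,-.0195,.2167]
print("fin-tcp along track",(R.T@(F-s["eef_pos"]))[:2],"shut ptr rel grip TCP",(R.T@(P-np.array([.5499,.1702,.0552])))[:2])
o=np.zeros((600,800,3),np.uint8);o[:420,:560]=w[:,:,::-1]
cv2.imwrite("pics/w3raw.png",w[:,:,::-1])
c=t[150:230,140:260,::-1];o[420:,:270]=cv2.resize(c,(270,180),interpolation=cv2.INTER_CUBIC)
cv2.imwrite("pics/w3.png",o)
```

```text
9.85 [0.54131863 0.13287142 0.0552739 ] moved [-0.00011559  0.03830069 -0.00033424] [1.47244954 9.08861199 2.36935061] 0.12981488899859234
fin-tcp along track [0.0008459  0.00543841] shut ptr rel grip TCP [-0.00018565 -0.0003504 ]
```

View pics/w3.png

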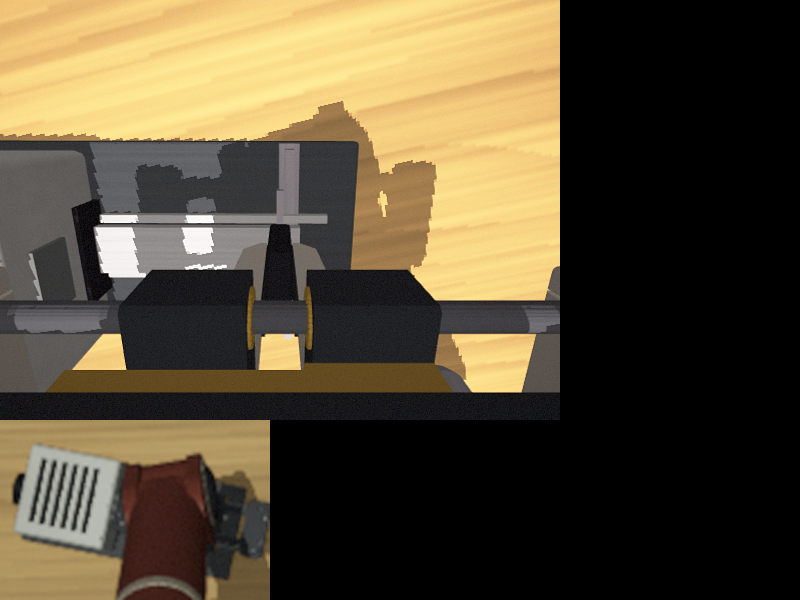

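The wrist view shows the pointer's end at about (280,200), still left of the fin at about (290,165). That fits the 5.5 mm of remaining travel, since the arm gave way to the spring.

{"api": "step_arm", "payload": {
  "travel": [
    [0, 0.003, 0],
    [0, 0.0025, 0],
    [0, 0, 0],
    [0, 0, 0],
    [0, 0, 0],
    [0, 0, 0],
    [0, 0, 0],
    [0, 0, 0]
  ],
  "delta_rot": [
    [0, 0, 0],
    [0, 0, 0],
    [0, 0, 0],
    [0, 0, 0],
    [0, 0, 0],
    [0, 0, 0],
    [0, 0, 0],
    [0, 0, 0]
  ],
  "fingers": [0, 0, 0, 0, 0, 0, 0, 0]
}}

```text
t: 10.75
eef_pos: [0.5402, 0.1277, 0.0552]
orientation: [[0.975, -0.221, 0.004], [-0.221, -0.975, 0.006], [0.002, -0.007, -1.0]]
ft_force: [1.6, 8.2, 2.1]
grip_width: 0.128
gripper_force: 50.0
```

Run:
```python
from h import *
import pickle
s=robot.read_state();w=robot.read_camera("wrist")
pickle.dump(s,open("s4.pkl","wb"));R=np.array(s["orientation"])
s2=pickle.load(open("s2.pkl","rb"));F=np.array(s2["eef_pos"])+np.array(s2["orientation"])@[0,.0246,.2167]
print(s["t"],s["eef_pos"],"fin-tcp",(R.T@(F-s["eef_pos"]))[:2],s["ft_force"],s["gripper_force"])
cv2.imwrite("pics/w4raw.png",w[:,:,::-1])
c=w[130:230,240:360,::-1].astype(float);c=255*(c/255)**.6
cv2.imwrite("pics/w4.png",cv2.resize(c.astype(np.uint8),None,fx=6,fy=6,interpolation=cv2.INTER_CUBIC))
```

```text
10.75 [0.54015074 0.12772849 0.05524862] fin-tcp [0.00084858 0.00015874] [1.6073705  8.16604313 2.14516187] 50.04787981510162
```

View pics/w4.png

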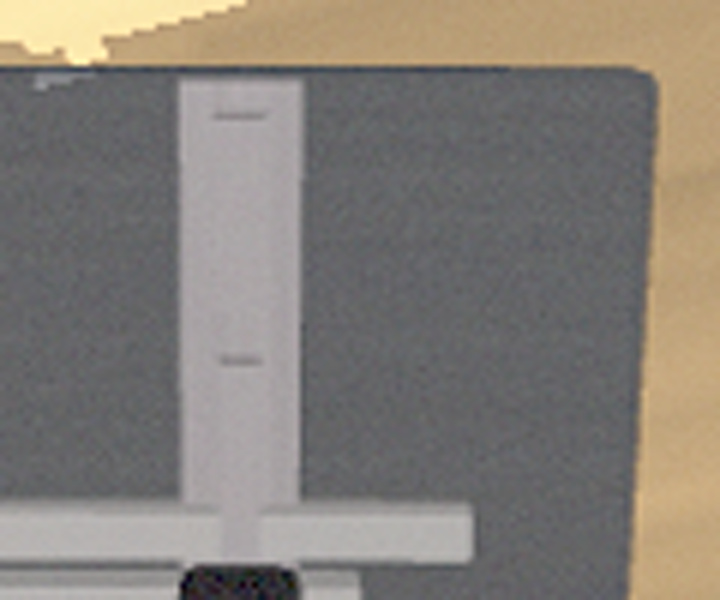

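The enlarged crop shows the fin's end edge centred at (240,115) and the pointer's at (240,360), on the camera's centre line. They are in line to within about 0.5 mm, and the grip is steady at 50 N, so I'm handing in.

```bash
python3 -c "
from workcell import robot
print(robot.finish_job())"
```

```text
the job is handed in; nothing more can be done
None
```

I turned the isolator fully to on with the shutter shut, then pulled the slide out to the index fins (within about 0.5 mm in the last picture) and handed the job in at about 11 s while still gripping it; no verdict came back.

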